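Load a weld test coupon under a spring clip

TASK

With one fingertip press the long bar of the fixture's spring clip down so that its jaw lifts, and keep it down while the other fingertip pushes the steel coupon along its channel, under the jaw, until it meets the end stop. Then let the bar up so that the jaw comes down and clamps the coupon, and move clear. Only press and push: never lift the coupon, and leave everything else where it is.

Things in the scene. Friction and masses are not known exactly. Their poses are not given: they have to be found in the camera images.
- fixture: Fixed fixture: flat grey base plate, 12 mm thick; its top is the bed. Origin at table height; the plate spans x -120..100, y -75..90 mm. +x is the push direction (roughly away from the robot); +y is the press-bar side (left when looking along +x).
- channel (a point): Point on the bed in the middle of the channel, at fixture x = 0, y = 0, 12 mm above the table. The channel runs along fixture x, 42 mm wide between two guide rails 6 mm thick and 8 mm tall above the bed, x -70..85 mm.
- end_stop (a point): Foot of the end stop's face, at fixture x = 85 mm, y = 0, on the bed. The stop is 54 mm wide and 14 mm tall above the bed.
- rod (a point): Point on the axis of the clip's rod at fixture x = 0, y = 32 mm, 16 mm above the bed. The rod, 8 mm diameter, runs along x from -108 to 66 mm between two bearing posts (8 x 10 mm, 23 mm tall above the bed) at x = -110 and 68.
- coupon: The coupon: loose flat steel plate 80 (x) x 38 (y) x 12 mm, 0.2 to 0.4 kg, a fine dark line across its middle, lying flat in the channel short of the jaw, its long axis along the fixture's x. Origin under its centre. Against the end stop its centre is at fixture x = 45 mm; it starts at about -30 to -6 mm.
- clip (a joint): Rocking of the spring clip about its rod, rad: 0 = at rest (bar up, jaw down in the channel), 0.52 = bar fully down against its stop. The jaw clears the coupon's top from about 0.25. The spring always returns it; released on the coupon it reads about 0.24. Pressing at the middle of the bar takes about 3 N to begin and 7 N fully down.
- bar_mid (a point): Middle of the top face of the clip's press bar: a polished, slippery flat steel strip 127 mm long (fixture x -102..25), 36 mm wide, on the +y side of the rod. At rest it slopes up away from the rod at 0.52 rad, outer edge 26 mm above the bed, this point at y 59, 17.5 mm up. Fully pressed it is level, at fixture y 38..74 mm, its top 4 mm above the bed (the coupon's top is at 12 mm).
- jaw_foot (a point): Middle of the underside of the foot of the clip's jaw, 2 mm above the bed at rest. The jaw is 16 mm wide (fixture x 42..58): an arm from the rod across the channel to y = -17 mm, with this downturned foot (y -17..-7 mm) at its end.
- bolt: bolt standing head-down on the base plate, head 22 mm across, 38 mm tall; bystander, origin under its centre
- plate: spare flat steel plate 120 x 50 x 6 mm lying on the table to the right of the fixture; bystander
- square: grey L-shaped steel square 90 x 90 mm, 20 mm tall, on the table to the left of the fixture; bystander
- jar: closed grey jar, 64 mm diameter, 60 mm tall; bystander
- hammer: hammer lying on the table; bystander
- brush: brush lying on the table; bystander
- disc: flat grinding disc, 100 mm diameter, 8 mm thick; bystander
- mug: white mug, 80 mm diameter, 90 mm tall; bystander
Things that resemble listed ones, but are neither listed nor needed, are in the scene too. Leave any red or turquoise look-alike of the coupon alone.

How it is judged (in metres and radians):
On the way, in this order (a step that is already met when the one before it is completed fails the run):
1. a fingertip holds the bar down and the jaw is lifted, the coupon not yet under it (value of joint clip above 0.28 rad and contact force between the fingers and press_bar above 0.5 N and x of coupon in the frame of fixture below 0.005 m), for 0.2 s.
2. the coupon is pushed up to the end stop while a fingertip still holds the bar down (value of joint clip above 0.265 rad and contact force between the fingers and press_bar above 0.5 N and x of coupon in the frame of fixture above 0.042 m), for 0.1 s.
At the end, for the whole second after the job is handed in: The coupon lies flat in the channel with its end within 3.5 mm of the end stop, at rest, and the released clip's jaw presses on it with more than 1 N (x of coupon in the frame of fixture between 0.0415 and 0.0475 m and y of coupon in the frame of fixture between -0.005 and 0.005 m and z of coupon in the frame of fixture below 0.0145 m and angle between coupon's own z axis and vertical below 0.06 rad and value of joint clip between 0.15 and 0.29 rad and contact force between jaw and coupon above 1 N and linear speed of coupon below 0.01 m/s); the robot touches nothing.
It fails at once if the coupon is lifted more than 6 mm off the bed (z of coupon in the frame of fixture above 0.018 m).
It fails at once if the coupon is tipped up (angle between coupon's own z axis and vertical above 0.2 rad).
It fails at once if the coupon leaves the channel sideways (y of coupon in the frame of fixture above 0.012 m or y of coupon in the frame of fixture below -0.012 m).
It fails at once if a bystander is disturbed (moved over 15 mm) (distance of any of bolt, plate, square, jar, hammer, brush, disc, mug from where it was at the start of the episode above 0.015 m).
It also fails if it takes over 51 s, if anything falls off the work surface, if the arm or the gripper's body presses on something with over 40 N, if the wrist force passes 120 N, or if a joint passes its speed limit or range.

ROBOT

A 6-joint arm with a two-finger parallel gripper is mounted at the origin on the work surface. World frame = base frame: x ahead of the robot, y to its left, z up, the work surface at z = 0. Lengths are in m, angles in degrees, forces in N, time in s.
With the tool pointing down it reaches from about 0.35 to 0.875 m from the base axis. Payload 4.2 kg.
Tool frame: the origin (TCP) lies between the finger pads; the fingertips stand 11 mm ahead of it and the grasp point (between the pads) lies 8 mm behind it; z points along the fingers, y is the direction in which the jaws open and shut (so a half turn about z gives the same grasp; the last joint's range is limited). The gripper opens to 87 mm and grips with 3 to 60 N. Pads are 19 mm wide; open, the fingers measure 117 mm over their backs; the gripper's body (75 mm by 190 mm) begins 51 mm behind the grasp point.
Start: joints at [90.275, 22.042, 0.453, 0, -68.411, -14.817], TCP at [0.157, 0.605, 0.234] pointing down, gripper open.
Joint ranges: [-179.83, 179.83], [-69.29, 118.12], [-61.27, 80.66], [-181.25, 117.63], [-171.15, -9.14], [-177.46, 177.46]. Speed limits (degrees/s): [159.86, 159.86, 180, 180, 180, 180].

INTERFACE

Orientations are given as a 3x3 rotation matrix whose columns are the frame's x, y, z axes.
In Python, from station import sense, capture, get_calibration, finish_job, search_frame, cut_out gives the robot as it stands.
- The arm moves only by the tool arm_command, never from a script. Its argument "rows" is a list of rows, each an object with "fingers": the opening in per cent of the stroke, from 0 (shut) to 100 (fully open); "travel": the shift along the tool's x, y, z in cm, a list of three; "roll": the turn about the tool's z in degrees. A call has 1 to 10 rows; each row is the pose to reach, as a shift and turn from the pose commanded when the call began, along the tool's axes at that moment; what a row does not reach only later rows make up. A row lasts 1/10 s, in which the tool goes at most 50 mm and 8.59 degrees, less where a joint would pass 70% of its speed; a pose out of reach is approached as far as the arm can. A call with a gripper value outside its range is refused whole. The fingers move at their own pace and stop on an object; the grip force is fixed at half the most. Time passes only in rows, so rows that repeat a pose let the fingers close. It gives the time, the measured TCP pose, the force and the opening at its end, in the units of the state.
- sense(): the state, without advancing time (a new reading comes with each control period).
- capture(name): name is "scene" or "side" or "wrist"; returns (picture, depth): 420x560x3 uint8, red, green, blue; 420x560 float32, m along the optical axis (not along the pixel's ray), 0 where there is no reading.
- get_calibration(name): a dict with "fov_y" (degrees; the focal length in pixels is half the picture's height over the tangent of half this angle, whatever the lens; pixels are square), "cx", "cy" (the principal point, pixels), "distortion" ([k1, k2, p1, p2, k3] as OpenCV has them; the pictures are not rectified), "origin" and "attitude" of the camera in the world; the wrist camera has in their place "mount" (4x4, takes a point from camera to tool coordinates, whose origin is the TCP and whose axes are the flange's). Camera axes: x right, y down, z forward; pixel columns grow to the right and rows downward; lengths in m; the calibration is good to about 2 mm. A picture is of the moment at which its call begins: read the wrist's pose just before it. get_calibration takes no time and is no camera call.
- finish_job(): hands the job in, once; it reports no verdict.
Trained networks look in the newest picture that a camera, given by its name, has taken for a name from the list of things; names that differ only in an ending like _2 or _b are one class to them, and where a whole thing is asked for, a point or a joint stands for the part that bears it (a point fixed in the world has none). Each returns a list of dicts, best first, with "p" (0 to 1); they miss things now and then, are a little off and sometimes report something else, mostly with a low value. They report only what shows in the picture. A call takes as long as a camera call. They do not tell look-alikes from the thing itself.
- search_frame(camera, label): "position" ([x, y, z] in m, in world coordinates, good to about 4 mm: the middle of the surface that is visible of it).
- cut_out(camera, label): "mask" (420x560 bool, what is visible of it).
The state is a dict: "time_s": time; "joints": joint angles; "joint_velocities": joint speeds; "effort": joint torques, N m; "tcp_pos": TCP position; "ee_rot": TCP orientation; "wrist_force": force on the tool from outside, world axes, zero at the start; "moment": the same for the moment, N m; "gripper_width": opening from 0.0 (shut) to 1.0 (fully open).
Only numpy, scipy, OpenCV 4.12 (cv2) and the standard library are available. Lean on these libraries where they do the work, as an engineer would, in place of code of your own. Each camera call takes 0.05 s, during which the arm holds its last target. There are 200 camera calls.

## Working session

There is one attempt and no reset: what is moved stays moved. The work goes in short steps, Python scripts to look and compute and a tool call to move; the robot and the scene stay as the last step left them, time stands still between calls to the robot, and variables do not carry over. Pictures are saved under pics/ and viewed, about 8 in all and at most 12, crops included, and the job is handed in when it is done.

Besides the shell and the picture viewer there is one more tool, called after ">>>" as a command line: name --argument value ..., lists and objects as JSON in quotes. arm_command: Moves the arm, as the interface text tells. Its arguments: {"type":"object","properties":{"rows":{"type":"array","items":{"type":"object","properties":{"fingers":{"type":"number"},"travel":{"type":"array","items":{"type":"number"}},"roll":{"type":"number"}}}}},"required":["rows"]}

```bash
mkdir -p pics
cat > h.py <<'E'
import numpy as np, cv2
from station import *
def cam(name, s=None):
    c=get_calibration(name); f=210/np.tan(np.radians(c["fov_y"])/2)
    K=np.array([[f,0,c["cx"]],[0,f,c["cy"]],[0,0,1]]); D=np.array(c["distortion"],float)
    if "mount" in c:
        M=np.array(c["mount"]); T=np.eye(4); T[:3,:3]=np.array(s["ee_rot"]); T[:3,3]=s["tcp_pos"]; T=T@M
    else:
        T=np.eye(4); T[:3,:3]=np.array(c["attitude"]); T[:3,3]=c["origin"]
    return K,D,T
def rays(px,K,D,T):
    p=cv2.undistortPoints(np.array(px,float).reshape(-1,1,2),K,D).reshape(-1,2)
    return np.c_[p,np.ones(len(p))]
def onplane(px,z,C):
    r=rays(px,*C)@C[2][:3,:3].T; o=C[2][:3,3]; return o+r*((z-o[2])/r[:,2])[:,None]
def proj(P,C):
    K,D,T=C; R=T[:3,:3].T; t=-R@T[:3,3]
    return cv2.projectPoints(np.array(P,float).reshape(-1,1,3),cv2.Rodrigues(R)[0],t,K,D)[0].reshape(-1,2)
def cloud(dep,C):
    v,u=np.nonzero(dep>0); r=rays(np.c_[u,v],*C)*dep[v,u][:,None]
    return u,v,r@C[2][:3,:3].T+C[2][:3,3]
E
python3 - <<'E'
from h import *
s=sense(); print(s["time_s"],s["tcp_pos"],np.round(s["ee_rot"],3).tolist(),s["gripper_width"],s["wrist_force"])
ims=[]
for n in ["scene","side"]:
    im,d=capture(n); np.savez(n+".npz",im=im,d=d); ims.append(im)
    for l in ["fixture","coupon","clip","bar_mid","jaw_foot","bolt","plate","square","jar","mug"]:
        r=search_frame(n,l); print(n,l,[(np.round(q["position"],3).tolist(),round(q["p"],2)) for q in r[:3]])
for n,im in zip(["scene","side"],ims): cv2.imwrite(f"pics/{n}.png",cv2.resize(im[:,:,::-1],(784,588),interpolation=cv2.INTER_CUBIC))
E
```

```text
0.0 [0.15676605 0.60443563 0.23243854] [[0.968, -0.251, -0.0], [-0.251, -0.968, -0.002], [0.0, 0.002, -1.0]] 1.0004755802668601 [-0.61829903 -0.03869322 -0.63409569]
scene fixture [([0.597, -0.107, 0.009], 0.77), ([0.543, 0.026, 0.021], 0.62)]
scene coupon [([0.476, -0.284, 0.009], 0.88), ([0.578, -0.111, 0.027], 0.85), ([0.382, -0.098, 0.01], 0.73)]
scene clip [([0.563, -0.066, 0.032], 0.97)]
scene bar_mid [([0.568, -0.067, 0.03], 0.76)]
scene jaw_foot [([0.565, -0.066, 0.03], 0.63)]
scene bolt []
scene plate [([0.649, -0.248, 0.006], 0.84)]
scene square [([0.545, 0.024, 0.019], 0.84)]
scene jar [([0.301, 0.444, 0.042], 0.72)]
scene mug [([0.276, -0.354, 0.054], 0.68)]
side fixture [([0.571, -0.112, 0.014], 0.96)]
side coupon [([0.468, -0.29, 0.012], 0.97), ([0.293, -0.211, 0.009], 0.97), ([0.574, -0.11, 0.027], 0.95)]
side clip [([0.56, -0.064, 0.034], 0.76), ([0.577, -0.113, 0.025], 0.6)]
side bar_mid [([0.56, -0.062, 0.029], 0.79), ([0.531, 0.025, 0.02], 0.34)]
side jaw_foot [([0.56, -0.064, 0.035], 0.83), ([0.534, 0.024, 0.019], 0.34)]
side bolt [([0.643, -0.158, 0.024], 0.65), ([0.556, -0.06, 0.026], 0.57)]
side plate [([0.64, -0.252, 0.008], 0.85)]
side square [([0.561, -0.066, 0.03], 0.6), ([0.535, 0.025, 0.02], 0.57), ([0.586, 0.458, 0.021], 0.32)]
side jar [([0.293, 0.44, 0.04], 0.83)]
side mug [([0.264, -0.346, 0.052], 0.87)]
```

View pics/scene.png

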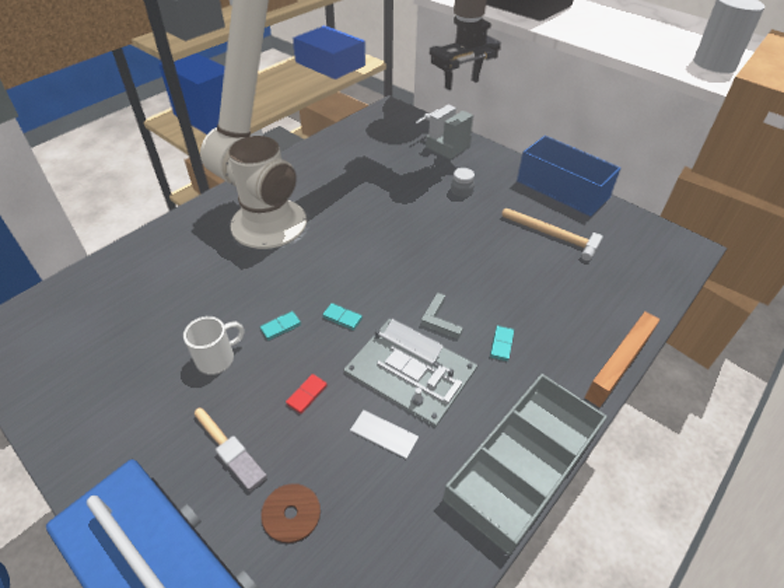

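View pics/side.png

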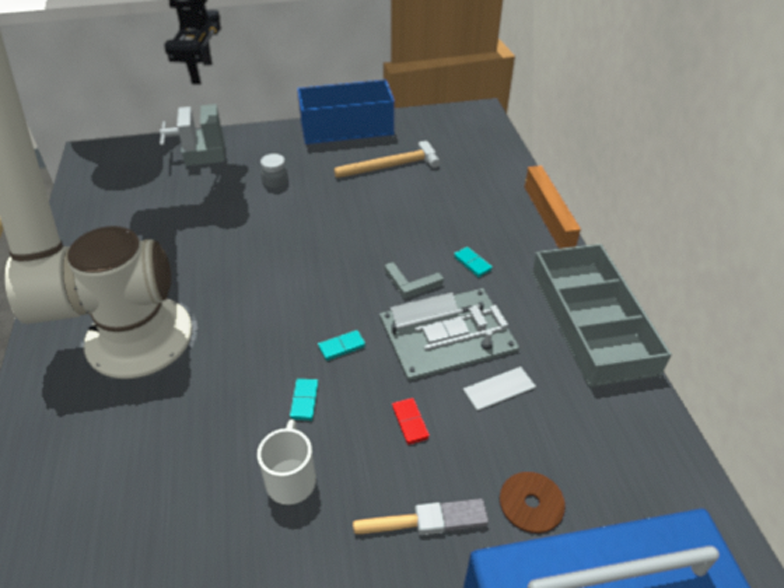

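The scene view shows the fixture at about (410,370), with the grey coupon with its dark line in the channel at (405,362). The turquoise plates at (280,325), (342,316) and (502,342), and the red one at (306,394), are look-alikes on the bare table. In the side view the coupon is at (445,328). It is the only grey plate with a midline inside the rails. I'll move the wrist camera over it.

>>> arm_command --rows '[{"travel": [0,0,-6],"fingers": 100,"roll": 0},{"travel": [53,58,-8],"fingers": 100,"roll": 0},{"travel": [53,58,-8],"fingers": 100,"roll": 0},{"travel": [53,58,-8],"fingers": 100,"roll": 0},{"travel": [53,58,-8],"fingers": 100,"roll": 0},{"travel": [53,58,-8],"fingers": 100,"roll": 0},{"travel": [53,58,-8],"fingers": 100,"roll": 0},{"travel": [53,58,-8],"fingers": 100,"roll": 0},{"travel": [53,58,-8],"fingers": 100,"roll": 0},{"travel": [53,58,-8],"fingers": 100,"roll": 0}]'

```text
time_s: 2.1
tcp_pos: [0.3676, 0.2056, 0.3013]
ee_rot: [[0.968, -0.25, 0.001], [-0.25, -0.968, 0.001], [0.001, -0.001, -1.0]]
wrist_force: [1.6, 0.5, 0.4]
gripper_width: 0.999
```

```bash
python3 -c "
from h import *
print(np.round(get_calibration('wrist')['mount'],3), get_calibration('wrist')['fov_y'])"
```

```text
[[-0.    -0.971 -0.24   0.066]
 [ 1.    -0.001  0.001 -0.001]
 [-0.001 -0.24   0.971 -0.151]
 [ 0.     0.     0.     1.   ]] 62.299327611490064
```

>>> arm_command --rows '[{"travel": [23,26,0],"fingers": 100,"roll": 0},{"travel": [23,26,0],"fingers": 100,"roll": 0},{"travel": [23,26,0],"fingers": 100,"roll": 0},{"travel": [23,26,0],"fingers": 100,"roll": 0},{"travel": [23,26,0],"fingers": 100,"roll": 0},{"travel": [23,26,0],"fingers": 100,"roll": 0},{"travel": [23,26,0],"fingers": 100,"roll": 0},{"travel": [23,26,0],"fingers": 100,"roll": 0},{"travel": [23,26,0],"fingers": 100,"roll": 0}]'

```text
time_s: 3.0
tcp_pos: [0.5245, -0.103, 0.3001]
ee_rot: [[0.967, -0.254, -0.001], [-0.254, -0.967, 0.0], [-0.001, 0.0, -1.0]]
wrist_force: [-0.5, -0.1, 0.4]
gripper_width: 1.0
```

Run:
```python
from h import *
s=sense(); print(s["tcp_pos"])
im,d=capture("wrist"); np.savez("w1.npz",im=im,d=d,s=s)
for l in ["fixture","coupon","bar_mid","jaw_foot","bolt"]:
    r=search_frame("wrist",l); print(l,[(np.round(q["position"],4).tolist(),round(q["p"],2)) for q in r[:3]])
cv2.imwrite("pics/w1.png",cv2.resize(im[:,:,::-1],(784,588),interpolation=cv2.INTER_CUBIC))
```

```text
[ 0.52446463 -0.10295331  0.30009011]
fixture [([0.5939, -0.0963, 0.0141], 0.76), ([0.646, -0.149, 0.0223], 0.37)]
coupon [([0.4716, -0.2855, 0.011], 0.94), ([0.4096, -0.0952, 0.0115], 0.91), ([0.3035, -0.1805, 0.012], 0.71)]
bar_mid [([0.5605, -0.0632, 0.0265], 0.91)]
jaw_foot [([0.5604, -0.0698, 0.0303], 0.73)]
bolt [([0.5943, -0.1011, 0.0108], 0.71), ([0.6455, -0.1498, 0.0206], 0.66), ([0.6452, -0.2446, 0.0043], 0.4)]
```

View pics/w1.png

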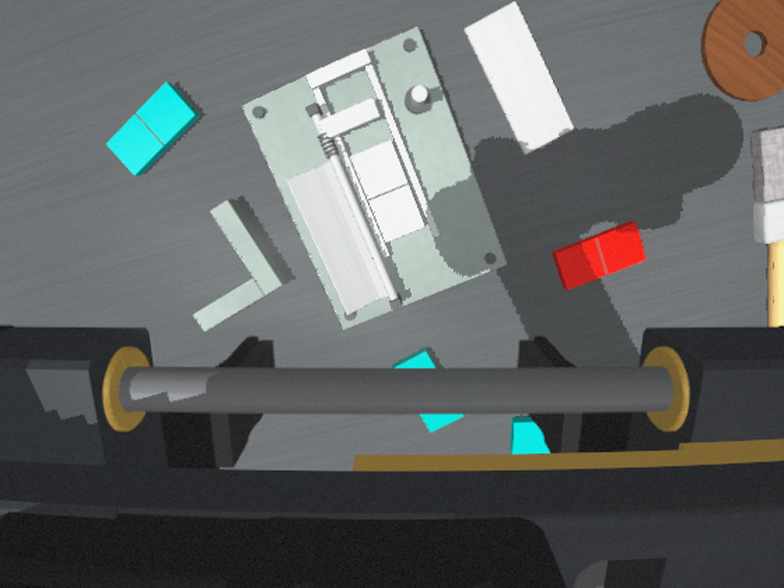

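The wrist view shows the whole fixture. The plate corners are near (243,106), (418,27), (507,263) and (343,328). The grey coupon with its midline is at about (390,190), the jaw across the channel at (350,117) and the bolt at (420,97). I'll enlarge this view both to confirm the coupon and to read corners.

Run:
```python
from h import *
z=np.load("w1.npz",allow_pickle=True); im=z["im"]
c=im[10:240,165:370]; cv2.imwrite("pics/w1c.png",cv2.resize(c[:,:,::-1],None,fx=2.6,fy=2.6,interpolation=cv2.INTER_CUBIC))
s=z["s"].item(); C=cam("wrist",s)
px=np.array([(243,106),(418,27),(507,263),(343,328)])/1.4
W=onplane(px,0.012,C); print(np.round(W,4))
F=np.array([(100,90),(100,-75),(-120,-75),(-120,90)])/1000
def fit(F,W):
    fm,wm=F.mean(0),W.mean(0); U,S,V=np.linalg.svd((F-fm).T@(W-wm)); R=(U@V).T; return R,wm-R@fm
R,t=fit(F,W[:,:2]); print(np.degrees(np.arctan2(R[1,0],R[0,0])),t,np.linalg.norm(F@R.T+t-W[:,:2],axis=1))
g=lambda P:proj([[*(R@np.array(p[:2])/1000*1+t),p[2]/1000] for p in P],C)
print(np.round((g([(85,0,12),(50,-12,34),(-102,74,38),(25,74,38)])-[165,10])*2.6,1))
```

```text
[[ 0.6812 -0.0076  0.012 ]
 [ 0.7036 -0.1691  0.012 ]
 [ 0.4885 -0.1989  0.012 ]
 [ 0.4669 -0.0361  0.012 ]]
7.740272260449929 [ 0.59597433 -0.1090158 ] [0.00215412 0.00173898 0.00148492 0.00191928]
[[208.4 118.6]
 [260.1 174.6]
 [218.5 557.8]
 [104.7 305.3]]
```

View pics/w1c.png

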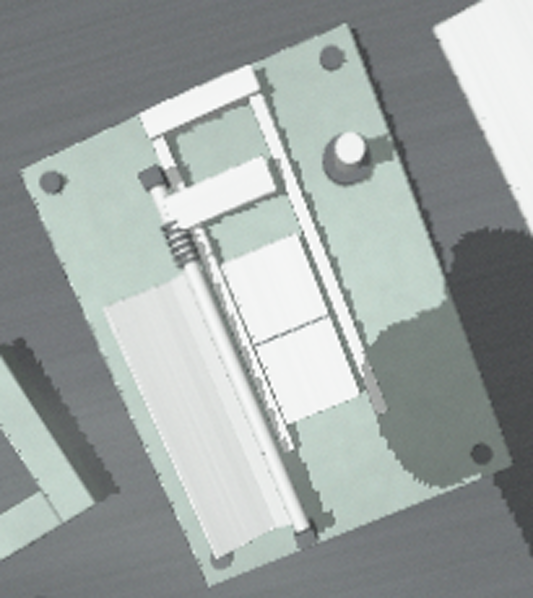

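The enlarged crop confirms it. The grey coupon lies between the rails, with its midline at crop (290,330) and its near end at about (322,410). The jaw is at (220,195), the bolt at (348,155) and the bar at (195,420). I'll align with the fixture yaw (about 7.7°) and drop for a closer look.

>>> arm_command --rows '[{"travel": [-2,-0.8,5],"fingers": 56,"roll": -8},{"travel": [-2,-0.8,10],"fingers": 56,"roll": -16},{"travel": [-2,-0.8,14],"fingers": 56,"roll": -22.4},{"travel": [-2,-0.8,17],"fingers": 56,"roll": -22.4},{"travel": [-2,-0.8,17],"fingers": 56,"roll": -22.4},{"travel": [-2,-0.8,17],"fingers": 56,"roll": -22.4},{"travel": [-2,-0.8,17],"fingers": 56,"roll": -22.4}]'

```text
time_s: 4.0
tcp_pos: [0.5089, -0.0888, 0.133]
ee_rot: [[0.99, 0.138, 0.005], [0.138, -0.99, 0.0], [0.005, 0.001, -1.0]]
wrist_force: [0.5, 0.2, 0.6]
gripper_width: 0.568
```

Run:
```python
from h import *
s=sense(); print(s["tcp_pos"],s["gripper_width"],np.round(s["ee_rot"],3).tolist(),s["wrist_force"])
im,d=capture("wrist"); np.savez("w2.npz",im=im,d=d,s=s)
cv2.imwrite("pics/w2.png",cv2.resize(im[:,:,::-1],(784,588),interpolation=cv2.INTER_CUBIC))
```

```text
[ 0.50892651 -0.08878924  0.13304986] 0.567989967627535 [[0.99, 0.138, 0.005], [0.138, -0.99, 0.0], [0.005, 0.001, -1.0]] [0.48008792 0.18896764 0.55625737]
```

View pics/w2.png

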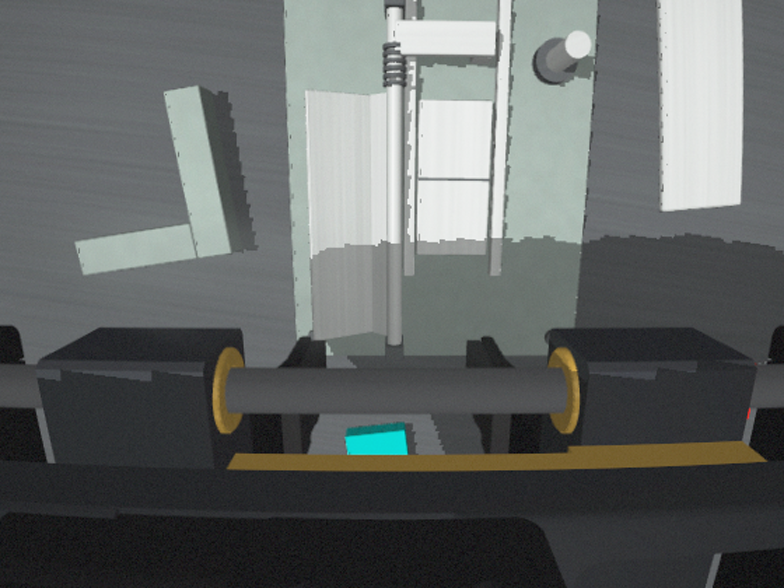

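Aligned view: coupon top corners are at (419,100), (492,100), (417,254) and (489,254). The rails are at x≈410 and 497, and the bar spans (305..385, 92..340). The plate's near edge is at y≈355 and the bolt at (577,45). Next I'll convert these to tool coordinates.

Run:
```python
from h import *
z=np.load("w2.npz",allow_pickle=True); s=z["s"].item(); C=cam("wrist",s); d=z["d"]
R=np.array(s["ee_rot"]);p=np.array(s["tcp_pos"])
def tool(px,h):
    W=onplane(np.array(px)/1.4,h,C); return np.round(((W-p)@R)*1000,1)
print("coupon corners NL NR FL FR",tool([(417,254),(489,254),(419,100),(492,100)],.024).tolist())
print("rail inner near L,R top; rail outer R",tool([(414,275),(490,275),(501,275)],.020).tolist())
print("rail inner far",tool([(417,60),(499,60)],.020).tolist())
print("plate near edge, left bot, left top, right bot,right top",tool([(440,355),(297,330),(285,10),(581,330),(597,10)],.012).tolist())
print("bar outer near/far (38mm)",tool([(312,341),(306,92)],.038).tolist())
print("rod near end/ top",tool([(395,345),(395,100)],.032).tolist())
print("jaw near/far edges",tool([(450,54),(450,22)],.035).tolist())
# depth checks
def dp(x,y):
    u,v=int(x/1.4),int(y/1.4); q=np.median(d[v-2:v+3,u-2:u+3]); r=rays([(u,v)],*C)[0]*q
    return np.round((C[2][:3,:3]@r+C[2][:3,3])*1000,1)
for n,q in dict(coupon=(455,140),coupon2=(455,215),bed=(460,300),bed2=(540,200),table=(640,280),bar=(330,200)).items(): print(n,dp(*q))
# finger tips proj
for w in (24.7,24.7+15): print(np.round(proj([(R@np.array([x,sg*w,11])/1000+p) for sg in(-1,1) for x in(9.5,)],C)*1.4))
```

```text
coupon corners NL NR FL FR [[26.1, 11.5, 109.2], [26.1, 50.4, 109.2], [105.0, 11.8, 109.5], [105.3, 49.0, 109.6]]
rail inner near L,R top; rail outer R [[13.8, 10.1, 113.1], [13.8, 52.2, 113.1], [13.8, 58.4, 113.1]]
rail inner far [[125.3, 10.8, 113.6], [125.7, 52.7, 113.7]]
plate near edge, left bot, left top, right bot,right top [[-36.2, 26.3, 120.9], [-20.6, -58.0, 120.9], [152.6, -57.4, 121.7], [-20.9, 109.8, 121.0], [154.2, 105.7, 121.8]]
bar outer near/far (38mm) [[-18.4, -44.7, 94.9], [106.9, -43.0, 95.5]]
rod near end/ top [[-22.8, -0.4, 100.9], [103.8, -0.3, 101.5]]
jaw near/far edges [[124.8, 26.0, 98.6], [139.4, 25.8, 98.7]]
coupon [ 598.3 -107.3   23.3]
coupon2 [ 560.7 -113.5   23.2]
bed [ 512.2 -125.4   11.8]
bed2 [ 575.1 -159.9   11.6]
table [ 5.368e+02 -2.354e+02 -5.000e-01]
bar [560.  -47.4  32.3]
[[326. 344.]
 [466. 344.]]
[[283. 344.]
 [509. 344.]]
```

The geometry agrees to about 1 mm:
- **Channel:** the centre is at tool y 31.3.
- **Coupon:** the near end is at tool x 26, so its fixture x is about -18.
- **Bar:** the presser finger would sit at fixture y 56..71.
- **Pusher:** it would sit at fixture y -8..7.

No sideways shift is needed, so I'll descend.

>>> arm_command --rows '[{"travel": [0.6,0,4],"fingers": 56,"roll": 0},{"travel": [0.6,0,7],"fingers": 56,"roll": 0},{"travel": [0.6,0,8],"fingers": 56,"roll": 0},{"travel": [0.6,0,8],"fingers": 56,"roll": 0},{"travel": [0.6,0,8],"fingers": 56,"roll": 0}]'

```text
time_s: 4.55
tcp_pos: [0.5146, -0.0883, 0.0524]
ee_rot: [[0.991, 0.137, 0.003], [0.137, -0.991, -0.0], [0.003, 0.0, -1.0]]
wrist_force: [-0.1, -0.6, -0.0]
gripper_width: 0.556
```

>>> arm_command --rows '[{"travel": [0,0,0.4],"fingers": 56,"roll": 0},{"travel": [0,0,0.8],"fingers": 56,"roll": 0},{"travel": [0,0,1.2],"fingers": 56,"roll": 0},{"travel": [0,0,1.2],"fingers": 56,"roll": 0},{"travel": [0,0,1.2],"fingers": 56,"roll": 0}]'

```text
time_s: 5.05
tcp_pos: [0.5138, -0.0883, 0.0391]
ee_rot: [[0.991, 0.137, 0.001], [0.137, -0.991, -0.0], [0.001, 0.0, -1.0]]
wrist_force: [0.5, 0.1, 1.9]
gripper_width: 0.558
```

>>> arm_command --rows '[{"travel": [0,0,0.4],"fingers": 56,"roll": 0},{"travel": [0,0,0.8],"fingers": 56,"roll": 0},{"travel": [0,0,1.0],"fingers": 56,"roll": 0},{"travel": [0,0,1.0],"fingers": 56,"roll": 0},{"travel": [0,0,1.0],"fingers": 56,"roll": 0},{"travel": [0,0,1.0],"fingers": 56,"roll": 0},{"travel": [0,0,1.0],"fingers": 56,"roll": 0}]'

```text
time_s: 5.75
tcp_pos: [0.5135, -0.0884, 0.0289]
ee_rot: [[0.991, 0.137, 0.001], [0.137, -0.991, -0.0], [0.001, 0.0, -1.0]]
wrist_force: [0.1, -2.2, 6.0]
gripper_width: 0.558
```

Run:
```python
from h import *
s=sense(); print(s["tcp_pos"],s["wrist_force"],s["moment"])
im,d=capture("wrist"); np.savez("w3.npz",im=im,d=d,s=s)
cv2.imwrite("pics/w3.png",cv2.resize(im[:,:,::-1],(784,588),interpolation=cv2.INTER_CUBIC))
```

```text
[ 0.51347086 -0.08844431  0.02886681] [ 0.08992757 -2.18853197  6.02501561] [-0.45876878 -0.19021162 -0.0578042 ]
```

View pics/w3.png

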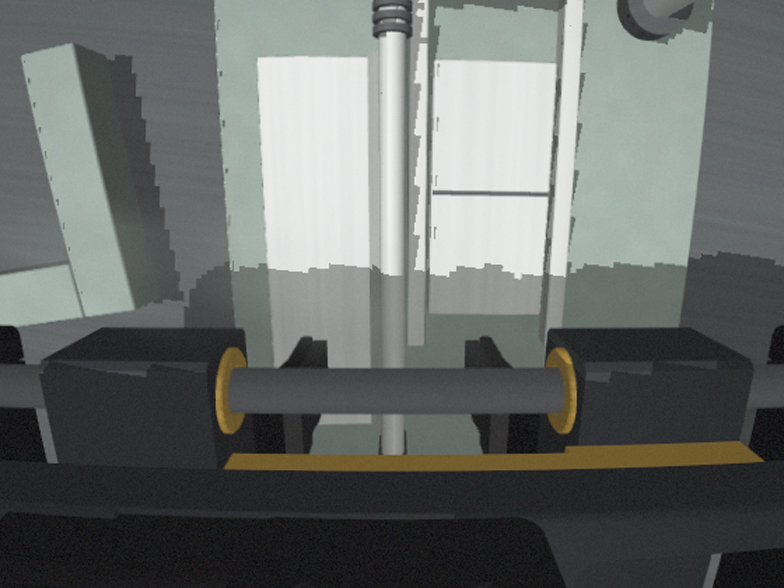

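The bar is pressed nearly level (6 N). The coupon hasn't moved (near end at y≈315, midline at 192), and the pusher is behind it. Now I'll push.

>>> arm_command --rows '[{"travel": [0.4,0,0],"fingers": 56,"roll": 0},{"travel": [0.8,0,0],"fingers": 56,"roll": 0},{"travel": [1.2,0,0],"fingers": 56,"roll": 0},{"travel": [1.6,0,0],"fingers": 56,"roll": 0},{"travel": [2.0,0,0],"fingers": 56,"roll": 0},{"travel": [2.4,0,0],"fingers": 56,"roll": 0},{"travel": [2.8,0,0],"fingers": 56,"roll": 0},{"travel": [3.2,0,0],"fingers": 56,"roll": 0},{"travel": [3.6,0,0],"fingers": 56,"roll": 0},{"travel": [3.6,0,0],"fingers": 56,"roll": 0}]'

```text
time_s: 6.8
tcp_pos: [0.5463, -0.0837, 0.0279]
ee_rot: [[0.991, 0.136, -0.006], [0.136, -0.991, -0.0], [-0.006, -0.001, -1.0]]
wrist_force: [-2.7, -0.6, 5.9]
gripper_width: 0.561
```

Run:
```python
from h import *
s=sense(); print(s["tcp_pos"],s["wrist_force"],s["moment"])
im,d=capture("wrist"); np.savez("w4.npz",im=im,d=d,s=s)
cv2.imwrite("pics/w4.png",cv2.resize(im[:,:,::-1],(784,588),interpolation=cv2.INTER_CUBIC))
```

```text
[ 0.5462837  -0.08366681  0.02794397] [-2.65150846 -0.58795794  5.8677136 ] [-0.26051877  0.94746869  0.04422128]
```

View pics/w4.png

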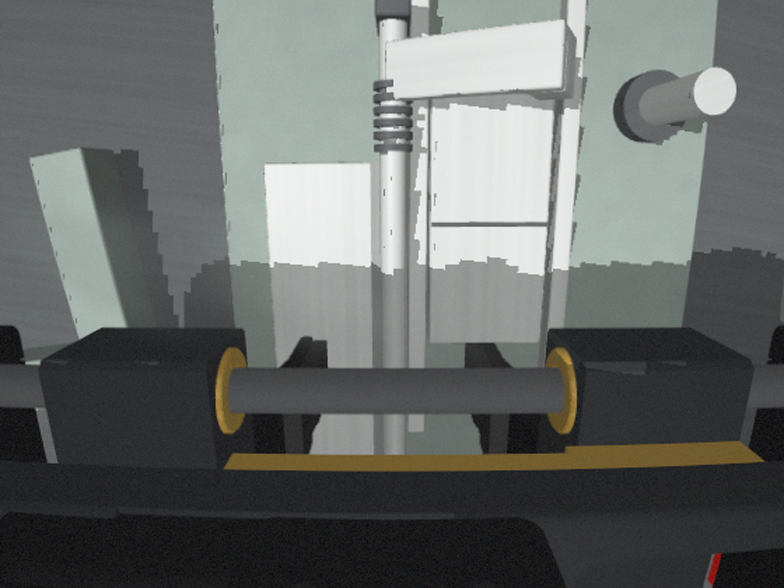

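The coupon is moving ahead of the pusher (near end at y≈342, midline at 224) and its front is entering under the raised jaw at (480,60). About 41 mm remain.

>>> arm_command --rows '[{"travel": [0.4,0,0],"fingers": 56,"roll": 0},{"travel": [0.8,0,0],"fingers": 56,"roll": 0},{"travel": [1.2,0,0],"fingers": 56,"roll": 0},{"travel": [1.6,0,0],"fingers": 56,"roll": 0},{"travel": [2.0,0,0],"fingers": 56,"roll": 0},{"travel": [2.4,0,0],"fingers": 56,"roll": 0},{"travel": [2.8,0,0],"fingers": 56,"roll": 0},{"travel": [3.2,0,0],"fingers": 56,"roll": 0},{"travel": [3.4,0,0],"fingers": 56,"roll": 0},{"travel": [3.4,0,0],"fingers": 56,"roll": 0}]'

```text
time_s: 7.85
tcp_pos: [0.5797, -0.079, 0.0279]
ee_rot: [[0.991, 0.136, -0.007], [0.136, -0.991, -0.0], [-0.006, -0.001, -1.0]]
wrist_force: [-3.4, -1.4, 6.8]
gripper_width: 0.557
```

>>> arm_command --rows '[{"travel": [0.15,0,0],"fingers": 56,"roll": 0},{"travel": [0.3,0,0],"fingers": 56,"roll": 0},{"travel": [0.4,0,0],"fingers": 56,"roll": 0},{"travel": [0.4,0,0],"fingers": 56,"roll": 0}]'

```text
time_s: 8.25
tcp_pos: [0.5833, -0.0785, 0.0279]
ee_rot: [[0.991, 0.136, -0.007], [0.136, -0.991, -0.0], [-0.007, -0.001, -1.0]]
wrist_force: [-4.3, -1.3, 6.7]
gripper_width: 0.561
```

>>> arm_command --rows '[{"travel": [0.1,0,0],"fingers": 56,"roll": 0},{"travel": [0.2,0,0],"fingers": 56,"roll": 0},{"travel": [0.3,0,0],"fingers": 56,"roll": 0},{"travel": [0.3,0,0],"fingers": 56,"roll": 0}]'

```text
time_s: 8.65
tcp_pos: [0.5851, -0.0783, 0.0279]
ee_rot: [[0.991, 0.135, -0.01], [0.135, -0.991, -0.001], [-0.01, -0.001, -1.0]]
wrist_force: [-6.2, -1.1, 9.3]
gripper_width: 0.558
```

Run:
```python
from h import *
s=sense(); print(s["tcp_pos"],s["wrist_force"],s["moment"])
im,d=capture("wrist"); np.savez("w5.npz",im=im,d=d,s=s)
cv2.imwrite("pics/w5.png",cv2.resize(im[:,:,::-1],(784,588),interpolation=cv2.INTER_CUBIC))
```

```text
[ 0.58507398 -0.07826326  0.02785738] [-6.18780651 -1.09350885  9.27683214] [-0.2549827   1.88279741 -0.11855212]
```

View pics/w5.png

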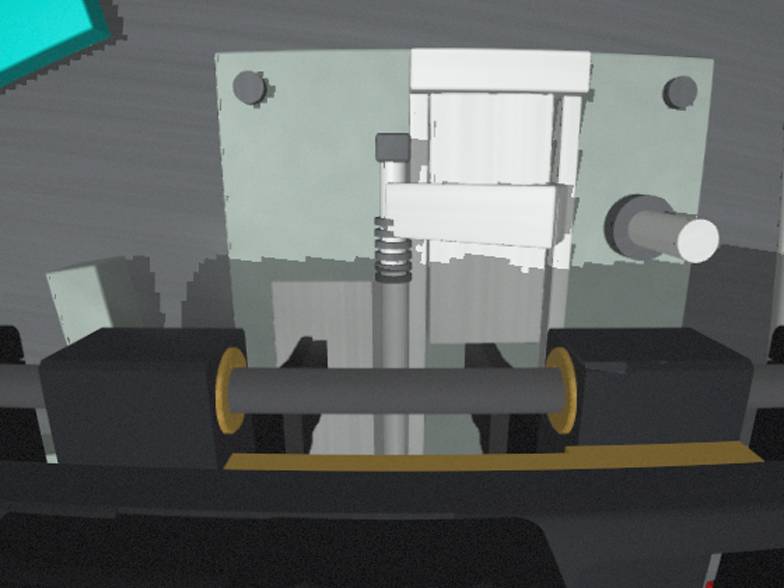

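The coupon's far end meets the stop's foot at (490,93) with no visible gap. The move stalled (1.8 of 3 mm) and the push force rose. One small further push will confirm it.

>>> arm_command --rows '[{"travel": [0.1,0,0],"fingers": 56,"roll": 0},{"travel": [0.2,0,0],"fingers": 56,"roll": 0},{"travel": [0.2,0,0],"fingers": 56,"roll": 0},{"travel": [0.2,0,0],"fingers": 56,"roll": 0}]'

```text
time_s: 9.1
tcp_pos: [0.5853, -0.0783, 0.0277]
ee_rot: [[0.991, 0.134, -0.014], [0.134, -0.991, -0.001], [-0.014, -0.001, -1.0]]
wrist_force: [-8.9, 0.5, 11.0]
gripper_width: 0.559
```

It's seated: +2 mm commanded gave 0.2 mm of motion and the force rose to 8.9 N. I'll back the pusher off first so it can't drag the coupon, then raise to release the bar.

>>> arm_command --rows '[{"travel": [-0.3,0,0],"fingers": 56,"roll": 0},{"travel": [-0.6,0,0],"fingers": 56,"roll": 0},{"travel": [-0.9,0,0],"fingers": 56,"roll": 0},{"travel": [-1.2,0,0],"fingers": 56,"roll": 0},{"travel": [-1.2,0,0],"fingers": 56,"roll": 0},{"travel": [-1.2,0,-0.4],"fingers": 56,"roll": 0},{"travel": [-1.2,0,-0.8],"fingers": 56,"roll": 0},{"travel": [-1.2,0,-1.2],"fingers": 56,"roll": 0},{"travel": [-1.2,0,-1.7],"fingers": 56,"roll": 0},{"travel": [-1.2,0,-2.2],"fingers": 56,"roll": 0}]'

```text
time_s: 10.1
tcp_pos: [0.5787, -0.0793, 0.0505]
ee_rot: [[0.991, 0.136, -0.002], [0.136, -0.991, -0.0], [-0.002, -0.0, -1.0]]
wrist_force: [-0.2, -0.3, -0.7]
gripper_width: 0.562
```

>>> arm_command --rows '[{"travel": [0,0,-2],"fingers": 56,"roll": 0},{"travel": [0,0,-5],"fingers": 56,"roll": 0},{"travel": [-2,0,-9],"fingers": 56,"roll": 0},{"travel": [-4,0,-13],"fingers": 56,"roll": 0},{"travel": [-4,0,-13],"fingers": 56,"roll": 0},{"travel": [-4,0,-13],"fingers": 56,"roll": 0},{"travel": [-4,0,-13],"fingers": 56,"roll": 0}]'

```text
time_s: 10.8
tcp_pos: [0.5392, -0.0846, 0.1797]
ee_rot: [[0.991, 0.136, -0.002], [0.136, -0.991, 0.0], [-0.002, -0.0, -1.0]]
wrist_force: [0.3, -0.2, 0.8]
gripper_width: 0.559
```

Run:
```python
from h import *
s=sense(); print(s["tcp_pos"],s["wrist_force"])
im,d=capture("wrist"); np.savez("w6.npz",im=im,d=d,s=s)
cv2.imwrite("pics/w6.png",cv2.resize(im[:,:,::-1],(784,588),interpolation=cv2.INTER_CUBIC))
```

```text
[ 0.53917719 -0.08463273  0.1797029 ] [ 0.30094464 -0.23646404  0.84421579]
```

View pics/w6.png

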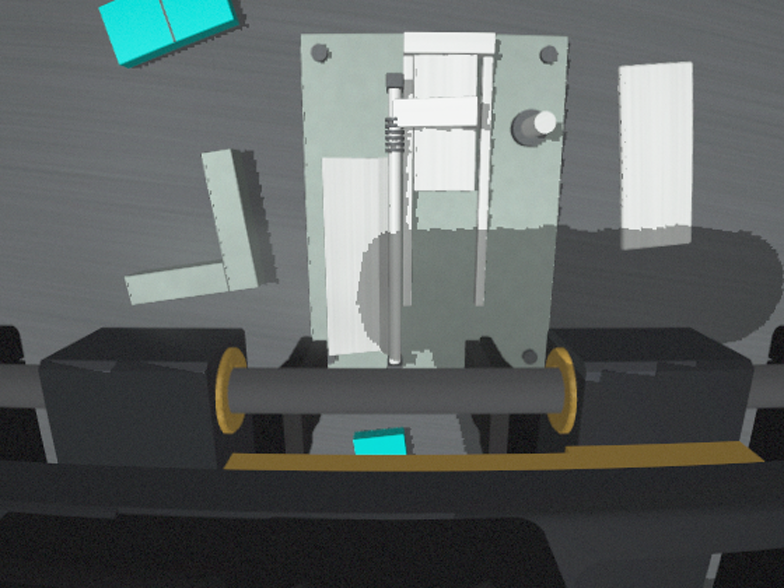

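The final view shows the coupon's near end at y≈190 and the rail ends at y≈304. The jaw lies across the coupon at (435,112), and the bystanders are in place. I'll do a quick check of the numbers.

Run:
```python
from h import *
z=np.load("w6.npz",allow_pickle=True); s=z["s"].item(); C=cam("wrist",s); d=z["d"]
R=np.array(s["ee_rot"]);p=np.array(s["tcp_pos"])
T=lambda px,h:np.round((onplane(np.array(px)/1.4,h,C)-p)@R*1000,1)
print("coupon near L,R",T([(416,190),(475,190)],.024).tolist(),"rail near L,R",T([(411,304),(476,304)],.020).tolist(),"stop top edge",T([(450,55)],.026).tolist())
u,v,P=cloud(d,C)
def patch(x0,x1,y0,y1):
    m=(u*1.4>x0)&(u*1.4<x1)&(v*1.4>y0)&(v*1.4<y1); Q=(P[m]-p)@R; Q[:,2]=(P[m])[:,2]
    A=np.c_[Q[:,:2],np.ones(m.sum())]; c=np.linalg.lstsq(A,Q[:,2],rcond=None)[0]; return np.round(c[:2],3),round(1000*np.median(Q[:,2]),1)
print("coupon slope",patch(422,468,140,182)," bar slope",patch(335,375,175,320),"-> clip ~", .52-abs(np.arctan(patch(335,375,175,320)[0][1])))
```

```text
coupon near L,R [[58.8, 12.6, 155.6], [58.9, 49.1, 155.6]] rail near L,R [[-15.0, 10.1, 159.7], [-15.1, 53.1, 159.7]] stop top edge [[137.0, 31.8, 153.4]]
coupon slope (array([0.007, 0.001]), np.float64(23.5))  bar slope (array([-0.002, -0.282]), np.float64(22.1)) -> clip ~ 0.2451376622008271
```

```bash
python3 -c "
from station import *
print(finish_job())"
```

```text
the job is handed in; nothing more can be done
None
```

The coupon is at the end stop with the jaw clamped on it, and I handed the job in at about 11 s on the robot's clock. `finish_job` reported no verdict.

I pressed the bar down with the left fingertip (6 N at first, up to 11 N at the stop). With the bar held, the right fingertip pushed the coupon about 63 mm under the lifted jaw until it met the stop. Then I backed the pusher off before letting the bar up, and raised the gripper clear.

Last checks:
- **At the stop:** a further 2 mm of commanded push moved the arm only 0.2 mm, and the push force rose to 8.9 N.
- **Coupon position:** its centre measures fixture x ≈ 44 mm, against 45 mm expected and 41.5 to 47.5 mm allowed. Sideways it is within about 1 mm of the channel centre, and it lies flat (slope 0.007).
- **Clip:** the bar's slope puts it at about 0.245 rad, matching the 0.24 expected when clamped on the coupon. The clamp force itself could not be measured directly.
- **Clear of everything:** the gripper was up at 0.18 m with under 1 N on the wrist. The bystanders visible in the last wrist picture (bolt, plate and square) looked unmoved; I did not look at the others again.

No check failed. The only disagreement was the fixture plate measuring about 1.5% small in the first, higher wrist view; the closer views agreed with the given sizes to 1–2 mm, and those are what I used.

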